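# Old jar lid through the press flap of the recycling box

### The arm

A 7-joint arm with a two-finger parallel gripper is mounted at the origin on the work surface. World frame = base frame: x ahead of the robot, y to its left, z up, the work surface at z = 0. Lengths are in m, angles in rad, forces in N, time in s.
With the tool pointing down it reaches from about 0.4 to 0.75 m from the base axis. Payload 19.5 kg.
Tool frame: the origin (TCP) lies at the very end of the fingers, on their centre line; the grasp point (between the pads) lies pinch_z behind it (pinch_z is the distance from the TCP to the grasp point, in m); z points along the fingers, y is the line along which they close (so a half turn about z gives the same grasp; the last joint's range is limited). The gripper opens to 85 mm and grips with 20 to 120 N. Pads are 22 mm wide; open, the fingers measure 114 mm over their backs; the gripper's body (76 mm by 85 mm) begins 54 mm behind the grasp point. The pads swing forward as they close: fully open they stand 13 mm farther back than shut.
Start: joints at [-1.39, 0.707, -0.028, 1.485, 0.022, 0.951, -0.075], TCP at [0.127, 0.561, 0.231] pointing down, gripper open.
Joint ranges: [-2.71, 2.71], [-0.32, 2.16], [-1.57, 1.52], [0, 2.45], [-1.46, 4.6], [0, 2.02], [-2.83, 2.83]. Speed limits (rad/s): [1.89, 1.89, 2.57, 2.57, 3.01, 3.01, 3.01].

### API

Orientations are given as a rotation vector (axis times angle).
In Python, from plant import state, camera, get_calibration, close_job, pinch_z gives the robot as it stands. The module is installed in compiled form; this text tells all that it offers.
- The arm moves only by the tool send_rows, never from a script. Its argument "series" is a list that holds one entry, the list of rows, each a list of 5 numbers: the closure, from -1 (fully open) to 1 (shut), so that 0 is half open, then the shift along the world's x, y, z in cm, then the turn about the world's z in degrees. A call has 1 to 5 rows; each row shifts and turns the commanded pose from where the row before left it; what a row does not reach is not made up. A row lasts 1/8 s, in which the tool goes at most 62.5 mm and 10.7 degrees, less where a joint would pass 70% of its speed; a pose out of reach is approached as far as the arm can. A call with a gripper value outside its range is refused whole. The fingers move at their own pace and stop on an object; "force" is the grip in N (left out, the last holds). Time passes only in rows, so rows that do not move let the fingers close. It gives the time, the measured TCP pose, the force, the opening and the grip force at its end, in the units of the state.
- state(): the state, without advancing time (a new reading comes with each control period).
- camera(name): name is "scene" or "top" or "wrist"; returns (picture, depth): 420x560x3 uint8, red, green, blue; 420x560 float32, m along the optical axis (not along the pixel's ray), 0 where there is no reading.
- get_calibration(name): a dict with "mtx" (3x3 intrinsics, pixels), "world_to_cam" (4x4, takes a point from world to camera coordinates); the wrist camera has in their place "T_tool_cam" (4x4, takes a point from camera to tool coordinates, whose origin is the TCP and whose axes are the flange's). Camera axes: x right, y down, z forward; pixel columns grow to the right and rows downward; lengths in m; the calibration is good to about 2 mm. The wrist camera is an equidistant fisheye: a pixel r from the principal point sees the ray r / f radians off the axis. A picture is of the moment at which its call begins: read the wrist's pose just before it. get_calibration takes no time and is no camera call.
- close_job(): hands the job in; it is judged then, once.
The state is a dict: "clock": time; "q": joint angles; "joint_velocities": joint speeds; "effort": joint torques, N m; "tool_pos": TCP position; "eef_rot": TCP orientation; "contact_force": force on the tool from outside, world axes, zero at the start; "wrist_torque": the same for the moment, N m; "width": opening from 0.0 (shut) to 1.0 (fully open); "grip_force": force on a finger pad.
Only numpy, scipy, OpenCV 4.12 (cv2) and the standard library are available. Lean on these libraries where they do the work, as an engineer would, in place of code of your own. Each camera call takes 0.05 s, during which the arm holds its last target. There are 200 camera calls.

### The job

Post the old red jar lid into the grey recycling box: press the blue bar down with one finger so that the spring flap is held wide open, and meanwhile push the lid along its tray with the other finger until it drops in, then take the hand away so that the flap shuts by itself. Only slide the lid, never pick it up, and never push it onto the closed flap. Leave the clear jar, the crock lid and the yellow dustpan where they are.

Things in the scene. Friction and masses are not known exactly. Their poses are not given: they have to be found in the camera images.
- bin: Fixed grey recycling box, 270 by 155 mm (x -150 to 120, y -45 to 110 in its frame), walls 5 mm. Origin on the work surface below the edge where tray ends and opening begins, on the lane's centre line; its x axis is the way the lid is pushed, z up. Under the bar the box is recessed to 95 mm height, so the bar can sink past tray level.
- tray_edge (a point): Middle of the tray's far edge, 150 mm up, axes as the box. The steel tray runs from here 150 mm back (-x) to an open near end, between two guide strips (inner faces 32 mm either side, 4 mm thick, 12 mm high) that stop 20 mm short of the edge. Beyond the edge (+x) lies the opening, 115 mm long, shut by the flap; the right and far walls stand 12 mm above tray level.
- hinge (a point): Hinge rod (6 mm thick, axis 174 mm up, along box x), at y = +100, x = 0 in the box frame. Its two posts, 180 mm high, stand at x = -145 and x = +115.
- flap (a joint): Angle of the sprung white flap about the hinge rod (rad): 0 shut, grows as its right (-y) edge swings down into the box; stop at 1.2. It shuts by itself in about 0.3 s; the lid's weight does not open it. Shut, its plate is 2 mm below tray level. Pressing the blue bar opens it: 6 to 12 N; bar top 6 mm above tray level is about 0.9 rad. From 0.7 rad the lid drops through freely.
- bar_mid (a point): Point on top of the blue press bar (part of the flap), at box x = -30. The bar, 16 mm wide and 8 thick, runs along box x from -165 to +108. Shut, its top is 192 mm above the work surface at box y = +62; pressed down 36 mm it stays within 5 mm of that y. Press it anywhere along its length; a fingertip can slide along it while pressing.
- lid: Loose red jar lid, a flat disc 52 mm in diameter and 18 mm high, about 60 g, lying on the tray. Origin at the centre of its underside.
- jar: Clear screw-top jar, 76 mm in diameter, 120 high, standing beside the box. Origin at the centre of its underside. Leave alone.
- crock_lid: Brown ceramic crock lid, 116 mm in diameter, 46 high with its knob. Origin at the centre of its underside. Leave alone.
- dustpan: Yellow plastic dustpan, pan 180 by 180 mm and 45 high, handle 120 mm long along +x of its frame. Origin under the centre of the pan. Leave alone.
Things that resemble listed ones, but are neither listed nor needed, are in the scene too. What is meant by the lid is not green or turquoise, and is the smaller of those in its own colour.

How it is judged:
By the outcome, as a careful person would: the job done as asked, in the order asked, and still so for the second after the job is handed in, with the robot touching nothing.
It also fails if it takes over 38 s, if anything falls off the work surface, if the arm or the gripper's body presses on something with over 40 N, if the wrist force passes 120 N, or if a joint passes its speed limit or range.

## Working session

There is one attempt and no reset: what is moved stays moved. The work goes in short steps, Python scripts to look and compute and a tool call to move; the robot and the scene stay as the last step left them, time stands still between calls to the robot, and variables do not carry over. Pictures are saved under pics/ and viewed, at most 10 in all, crops included, and the job is handed in when it is done.

Besides the shell and the picture viewer there is one more tool, called as a command line: name --argument value ..., lists and objects as JSON in quotes. send_rows: Moves the arm, as the interface text tells. Its arguments: {"type":"object","properties":{"series":{"type":"array"},"force":{"type":"number"}},"required":["series"]}

```bash
mkdir -p pics; cat > h.py <<'E'
import numpy as np,cv2
from plant import *
def snap(n,f):
    p,d=camera(n); cv2.imwrite(f'pics/{f}.png',p[...,::-1]); np.save(f'pics/{f}.npy',d); return p,d
def world(n,f,u,v):
    d=np.load(f'pics/{f}.npy'); c=get_calibration(n); z=np.median(d[v-1:v+2,u-1:u+2])
    r=np.linalg.inv(c['mtx'])@[u,v,1]*z
    return (np.linalg.inv(c['world_to_cam'])@[*r,1])[:3]
E
python3 - <<'E'
from h import *
snap('top','t0');snap('scene','s0')
print(state(),pinch_z)
print(get_calibration('top'))
E
```

```text
{'clock': 0.1, 'q': array([-1.38967476,  0.70703247, -0.02762652,  1.4849578 ,  0.02200601,
        0.95090693, -0.07552247]), 'joint_velocities': array([ 0.0021502 , -0.00100939, -0.00078666, -0.00218489, -0.00112993,
       -0.00099982, -0.000442  ]), 'effort': array([ 1.58887891e-03, -8.84287190e+01,  1.23656351e+00, -2.36448437e+01,
        1.69969315e-02,  5.14062471e-03, -6.57195505e-05]), 'tool_pos': array([0.12700818, 0.56054875, 0.23087758]), 'eef_rot': array([-3.49293830e-01, -3.12203159e+00,  1.56853893e-03]), 'contact_force': array([-1.13387064, -0.41779646,  0.1764374 ]), 'wrist_torque': array([-0.00713473,  0.01622504,  0.01124197]), 'grip_force': 0.0, 'width': 1.0002178651322688} 0.0187
{'mtx': array([[491.85341625,   0.        , 283.64796247],
       [  0.        , 491.85341625, 209.72708133],
       [  0.        ,   0.        ,   1.        ]]), 'world_to_cam': array([[ 0.02814536, -0.99955671,  0.00970648, -0.04882462],
       [-0.99144624, -0.02915237, -0.12721828,  0.53676492],
       [ 0.12744485, -0.00604285, -0.99182725,  1.15724795],
       [ 0.        ,  0.        ,  0.        ,  1.        ]])}
```

View pics/t0.png

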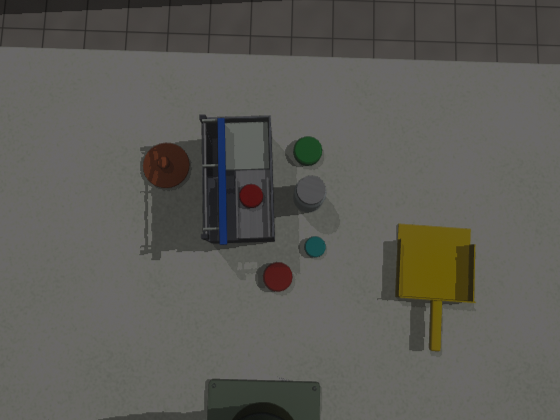

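View pics/s0.png

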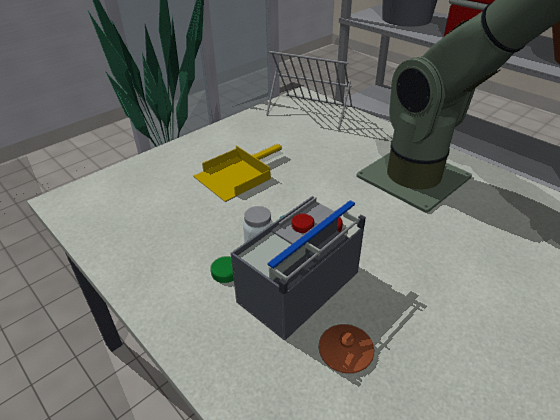

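Candidates: the red disc on the tray at top (251,196), a larger red disc on the table at (278,277), green at (308,151) and turquoise at (315,247). The one on the tray fits the description; I'll check it in a close crop.

```bash
python3 - <<'E'
from h import *
p=cv2.imread('pics/t0.png')[105:295,190:335]
p=cv2.convertScaleAbs(cv2.resize(p,None,fx=4,fy=4,interpolation=cv2.INTER_CUBIC)[:600],alpha=1.8)
cv2.imwrite('pics/c0.png',p)
for u,v in [(251,196),(278,277),(221,125),(221,180),(222,238),(268,125),(272,235),(245,140),(256,225),(305,190)]: print(u,v,world('top','t0',u,v).round(4))
im=cv2.imread('pics/t0.png');c=get_calibration('top')
hsv=cv2.cvtColor(im,cv2.COLOR_BGR2HSV)
for nm,m in [('red',((hsv[...,0]<6)|(hsv[...,0]>174))&(hsv[...,1]>180)&(hsv[...,2]>60)),('blue',(abs(hsv[...,0].astype(int)-118)<12)&(hsv[...,1]>150))]:
    n,l,s,ce=cv2.connectedComponentsWithStats(m.astype(np.uint8))
    for i in range(1,n):
        if s[i,4]>40:
            vv,uu=np.where(l==i); print(nm,s[i],ce[i]); 
            d=np.load('pics/t0.npy')[vv,uu]
            r=np.linalg.inv(c['mtx'])@np.vstack([uu,vv,np.ones(len(uu))])*d
            w=(np.linalg.inv(c['world_to_cam'])@np.vstack([r,np.ones(len(uu))]))[:3]
            zt=np.percentile(w[2],80);w=w[:,abs(w[2]-zt)<.006]
            print(zt,w.mean(1),w.min(1),w.max(1))
            if nm=='blue': k=np.polyfit(w[0],w[1],1);print('fit',k,np.degrees(np.arctan(k[0])))
E
```

```text
251 196 [0.5488 0.0387 0.1665]
278 277 [ 0.376  -0.0245  0.024 ]
221 125 [0.6968 0.107  0.1923]
221 180 [0.5774 0.1019 0.1908]
222 238 [0.4546 0.0942 0.1922]
268 125 [0.7139 0.0078 0.1468]
272 235 [ 0.4663 -0.0091  0.1594]
245 140 [0.6771 0.0577 0.1494]
256 225 [0.4878 0.0265 0.1507]
305 190 [ 0.5734 -0.0798  0.1195]
red [240 185  23  21 368] [250.8125     195.13315217]
0.1687174373978264 [0.55063483 0.03932701 0.16732963] [0.52841007 0.01505351 0.16272793] [0.57264427 0.06271687 0.17196191]
blue [218 118   9 126 911] [221.72557629 181.467618  ]
0.19290379379979483 [0.57479145 0.10022266 0.19129751] [0.44394145 0.08499727 0.18690521] [0.7128493  0.11417294 0.19725384]
fit [0.0609046  0.06521522] 3.485271207655208
```

View pics/c0.png

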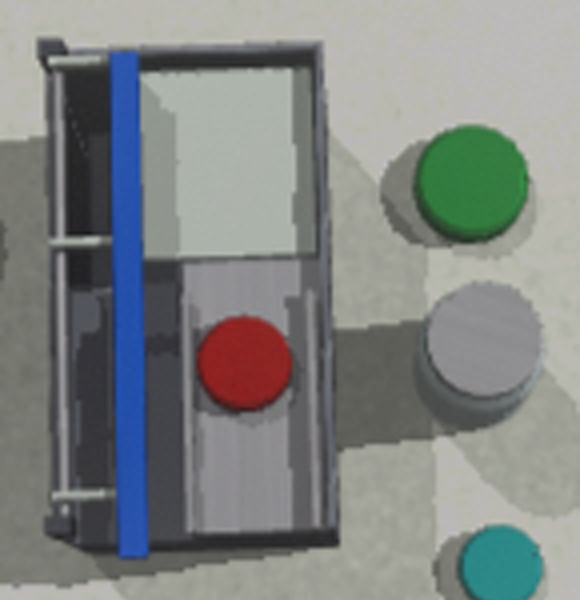

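The crop confirms the choice: the small red lid lies on the tray, with the larger red one on the table at top (278,277). From the bar fit, the box yaw is about 3.5° and its origin about (0.611, 0.040). The lid is at box x -60, y +3. I'm moving to above the start position behind the lid.

send_rows --series '[[[-0.1, 2, -3, 2, 1], [-0.1, 3, -4, 1, 1.5], [-0.1, 3, -4, 0, 1.5], [-0.1, 3, -4, 0, 1.5], [-0.1, 3, -4, 0, 1.5]]]' --force 60

```text
clock: 0.72
tool_pos: [0.2678, 0.3693, 0.2612]
eef_rot: [0.156, 3.138, -0.0]
contact_force: [1.4, 0.2, -0.1]
width: 0.553
grip_force: 0.0
```

send_rows --series '[[[-0.1, 3, -4, 0, 1.5], [-0.1, 3, -4, 0, 1.5], [-0.1, 3, -4, 0, 1.5], [-0.1, 3, -4, 0, 1.5], [-0.1, 3, -4, 0, 1.5]]]'

```text
clock: 1.35
tool_pos: [0.4178, 0.1693, 0.2612]
eef_rot: [0.049, -3.141, 0.0]
contact_force: [1.8, 1.0, -0.6]
width: 0.548
grip_force: 0.0
```

```bash
python3 - <<'E'
from h import *
for u,v in [(211,166),(212,166),(211,228),(212,229),(204,180)]: print(u,v,world('top','t0',u,v).round(4))
s=state();print(s['clock'],s['tool_pos'],s['eef_rot'],s['width'],s['q'])
E
```

```text
211 166 [0.6096 0.1263 0.1785]
212 166 [0.6098 0.1242 0.1776]
211 228 [0.4756 0.1193 0.1832]
212 229 [0.4735 0.1172 0.183 ]
204 180 [0.5794 0.1405 0.1741]
1.35 [0.41781119 0.16930598 0.26121204] [ 4.89156020e-02 -3.14107141e+00  1.89928054e-04] 0.547906623443345 [-0.35819536  0.48689334 -0.15815724  1.85992766  0.10268928  0.8027672
  1.03222825]
```

send_rows --series '[[[-0.1, 3, -4, 0, 0.7], [-0.1, 3, -4, 0, 0.5], [-0.1, 2.9, -2.2, 0, 0.5], [-0.1, 0, 0, -3, 0], [-0.1, 0, 0, 0, 0]]]'

```text
clock: 1.98
tool_pos: [0.5052, 0.0685, 0.23]
eef_rot: [0.094, -3.137, 0.001]
contact_force: [-0.7, 0.7, 0.3]
width: 0.545
grip_force: 0.0
```

```bash
python3 - <<'E'
from h import *
s=state();print(s['clock'],s['tool_pos'],s['eef_rot'],s['width'])
a,_=snap('top','t1');w,_=snap('wrist','w1');sc,_=snap('scene','s1')
B=lambda x:cv2.convertScaleAbs(x[...,::-1],alpha=1.6)
top=cv2.resize(B(a)[105:255,190:335],(400,414));scn=cv2.resize(B(sc)[150:340,200:400],(400,380))
o=np.zeros((600,800,3),np.uint8);ws=cv2.resize(B(w),(800,600))
cv2.imwrite('pics/w1b.png',ws)
o[:414,:400]=top;o[:380,400:]=scn;cv2.imwrite('pics/m1.png',o[:420])
E
```

```text
1.975 [0.50522511 0.0685464  0.22998077] [ 9.36922916e-02 -3.13681644e+00  7.20766501e-04] 0.5453696651322509
```

View pics/m1.png

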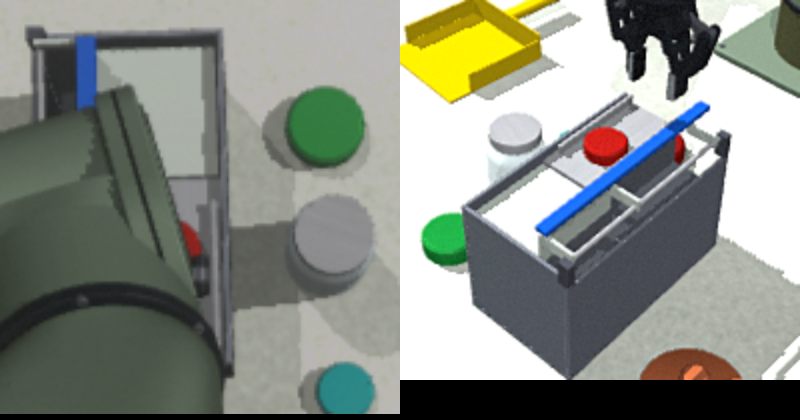

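View pics/w1b.png

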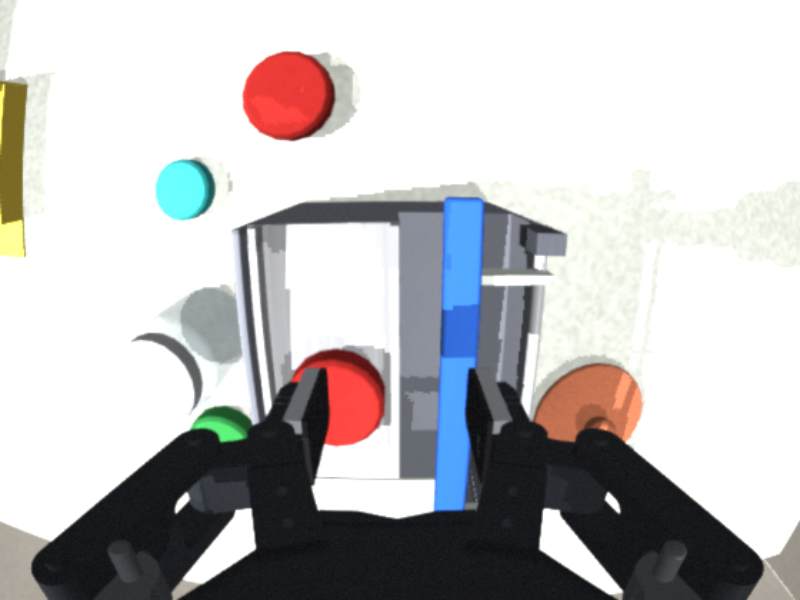

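The wrist view shows the left finger behind the lid in the lane and the right finger over the bar. The scene crop shows the bar clear. I'll measure the fingertips in the tool frame from the wrist depth.

```bash
python3 - <<'E'
from h import *
from scipy.spatial.transform import Rotation as Ro
c=get_calibration('wrist');d=np.load('pics/w1.npy');K=c['mtx'];T=c['T_tool_cam']
v,u=np.mgrid[:420,:560];x=(u-K[0,2])/K[0,0];y=(v-K[1,2])/K[1,1];r=np.hypot(x,y)+1e-9
k=np.tan(r)/r
P=np.stack([x*k*d,y*k*d,d,np.ones_like(d)],-1)@T.T
P=P[...,:3]; m=(d>0)&(abs(P[...,2])<.5)
f=m&(P[...,2]>-.06)&(P[...,2]<.012)&(abs(P[...,0])<.03)
for s in (1,-1):
    q=P[f&(P[...,1]*s>0)]
    for a in np.arange(-.06,.012,.006):
        z=q[(q[:,2]>=a)&(q[:,2]<a+.006)]
        if len(z)>3: print(s,round(a,3),len(z),z.min(0).round(4),z.max(0).round(4))
st=state();W=P@Ro.from_rotvec(st['eef_rot']).as_matrix().T+st['tool_pos']
O=np.array([.6106,.0403]);th=np.radians(3.49);Rb=np.array([[np.cos(th),-np.sin(th)],[np.sin(th),np.cos(th)]])
im=cv2.imread('pics/w1.png');h=cv2.cvtColor(im,cv2.COLOR_BGR2HSV)
for n,mm in [('blue',(abs(h[...,0].astype(int)-118)<12)&(h[...,1]>150)),('red',((h[...,0]<6)|(h[...,0]>174))&(h[...,1]>180)&(W[...,2]>.155))]:
    w=W[mm&(d>0)&(W[...,2]>.15)&(W[...,2]<.21)];b=(w[:,:2]-O)@Rb
    print(n,np.percentile(b,[1,50,99],axis=0).round(4).tolist(),np.percentile(w[:,2],[5,50,95]))
    if n=='blue':print('yaw',np.degrees(np.polyfit(w[:,0],w[:,1],1)[0]))
E
```

```text
1 -0.06 2288 [-0.0135  0.0208 -0.06  ] [ 0.0134  0.0568 -0.054 ]
1 -0.054 784 [-0.0132  0.0224 -0.054 ] [ 0.0136  0.055  -0.048 ]
1 -0.048 336 [ 0.0004  0.0242 -0.048 ] [ 0.0135  0.0518 -0.042 ]
1 -0.042 447 [-0.0117  0.0226 -0.042 ] [ 0.0113  0.034  -0.036 ]
1 -0.036 308 [-0.0118  0.0225 -0.036 ] [ 0.011   0.0367 -0.03  ]
1 -0.03 325 [-0.0121  0.0224 -0.03  ] [ 0.0111  0.0365 -0.024 ]
1 -0.024 282 [-0.0121  0.0226 -0.024 ] [ 0.0111  0.0367 -0.018 ]
1 -0.018 256 [-0.0118  0.0226 -0.018 ] [ 0.0108  0.0364 -0.012 ]
1 -0.012 195 [-0.0117  0.0226 -0.012 ] [ 0.0109  0.0355 -0.0061]
1 -0.006 46 [-0.0108  0.0225 -0.006 ] [ 0.01    0.0295 -0.002 ]
-1 -0.06 2285 [-0.0131 -0.0584 -0.06  ] [ 0.0134 -0.022  -0.054 ]
-1 -0.054 808 [-0.0135 -0.0563 -0.054 ] [ 0.0133 -0.0233 -0.048 ]
-1 -0.048 325 [ 0.0001 -0.0546 -0.048 ] [ 0.0132 -0.0253 -0.0421]
-1 -0.042 459 [-0.0125 -0.0341 -0.0419] [ 0.0112 -0.0236 -0.036 ]
-1 -0.036 309 [-0.0119 -0.038  -0.036 ] [ 0.0109 -0.0237 -0.03  ]
-1 -0.03 333 [-0.0118 -0.0381 -0.03  ] [ 0.0111 -0.0236 -0.024 ]
-1 -0.024 269 [-0.0114 -0.0375 -0.024 ] [ 0.0109 -0.0237 -0.018 ]
-1 -0.018 257 [-0.0116 -0.0378 -0.018 ] [ 0.011  -0.0236 -0.012 ]
-1 -0.012 177 [-0.0115 -0.036  -0.012 ] [ 0.0108 -0.0236 -0.006 ]
-1 -0.006 48 [-0.0106 -0.0299 -0.006 ] [ 0.01   -0.0238 -0.0022]
blue [[-0.1624, 0.0534], [-0.1058, 0.0605], [-0.0125, 0.0688]] [0.19143458 0.1928008  0.19389714]
yaw 3.412002098966678
red [[-0.0836, -0.0153], [-0.0653, 0.0104], [-0.0369, 0.0262]] [0.15944062 0.16859589 0.16979414]
```

send_rows --series '[[[-0.1, -0.4, 0.1, -1, 0], [-0.1, 0, 0, -2.2, 0], [-0.1, 0, 0, -1, 0], [-0.1, 0, 0, -1, 0], [-0.1, 0, 0, 0, 0]]]'

```text
clock: 2.75
tool_pos: [0.5018, 0.0678, 0.1793]
eef_rot: [0.092, -3.14, 0.005]
contact_force: [-3.3, -12.8, 11.1]
width: 0.549
grip_force: 7.0
```

send_rows --series '[[[-0.1, 0, 0, -1, 0], [-0.1, 0, 0, -0.7, 0], [-0.1, 0, 0, -0.3, 0], [-0.1, 0, 0, 0, 0]]]'

```text
clock: 3.25
tool_pos: [0.5019, 0.0684, 0.1595]
eef_rot: [0.092, -3.14, 0.003]
contact_force: [-3.0, -10.0, 8.4]
width: 0.547
grip_force: 6.6
```

```bash
python3 - <<'E'
from h import *
s=state();print(s['clock'],s['tool_pos'],s['eef_rot'],s['width'],s['contact_force'])
w,_=snap('wrist','w2');sc,_=snap('scene','s2')
B=lambda x:cv2.convertScaleAbs(x[...,::-1],alpha=1.6)
o=np.zeros((420,800,3),np.uint8)
o[:380,400:]=cv2.resize(B(sc)[150:340,200:400],(400,380));o[:300,:400]=cv2.resize(B(w),(400,300));cv2.imwrite('pics/m2.png',o)
E
```

```text
3.25 [0.50187252 0.06838967 0.1595152 ] [ 0.09248024 -3.13991511  0.00329039] 0.5465618628862305 [ -3.04842744 -10.00438252   8.36814206]
```

View pics/m2.png

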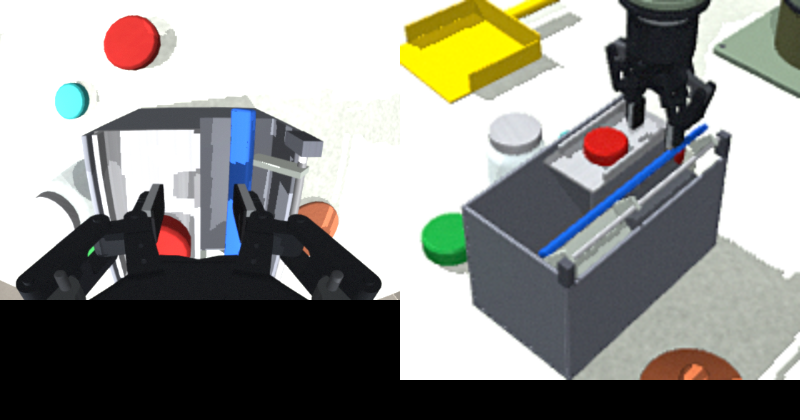

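The flap is wide open, with the bar tilted and held down, and the lid hasn't moved. I'll press slightly more, then slide.

send_rows --series '[[[-0.1, 0, 0, -0.3, 0], [-0.1, 0.6, 0.04, 0, 0], [-0.1, 1, 0.06, 0, 0], [-0.1, 1, 0.06, 0, 0], [-0.1, 1, 0.06, 0, 0]]]'

```text
clock: 3.98
tool_pos: [0.5373, 0.0704, 0.1564]
eef_rot: [0.093, -3.138, 0.004]
contact_force: [-8.2, -10.4, 9.4]
width: 0.556
grip_force: 6.6
```

```bash
python3 - <<'E'
from h import *
s=state();print(s['clock'],s['tool_pos'],s['eef_rot'],s['width'],s['contact_force'])
sc,d=snap('scene','s3')
B=lambda x:cv2.convertScaleAbs(x[...,::-1],alpha=1.6)
cv2.imwrite('pics/m3.png',cv2.resize(B(sc)[150:340,200:400],(600,570)))
c=get_calibration('scene');v,u=np.mgrid[:420,:560]
W=np.stack([u,v,np.ones_like(u)],-1)@np.linalg.inv(c['mtx']).T*d[...,None]
W=(np.concatenate([W,np.ones((420,560,1))],-1)@np.linalg.inv(c['world_to_cam']).T)[...,:3]
th=np.radians(3.45);Rb=np.array([[np.cos(th),-np.sin(th)],[np.sin(th),np.cos(th)]])
b=(W[...,:2]-[.6106,.0403])@Rb
h=cv2.cvtColor(sc,cv2.COLOR_RGB2HSV)
m=((h[...,0]<6)|(h[...,0]>174))&(h[...,1]>180)&(W[...,2]>.15);print('lid',np.percentile(b[m],[2,98],axis=0))
m=(abs(h[...,0].astype(int)-118)<12)&(h[...,1]>150)&(b[...,0]>-.05)&(b[...,0]<.1)
q=np.c_[b[m][:,1],W[m][:,2]];print('bar y,z',np.percentile(q,[2,50,98],axis=0),np.linalg.svd(q-q.mean(0),full_matrices=False)[2][0])
E
```

```text
3.975 [0.53726366 0.07043748 0.15644124] [ 0.09280946 -3.13775719  0.00402258] 0.55576778493372 [ -8.21576468 -10.35190865   9.43857245]
lid [[-1.29765943 -0.22220075]
 [-0.01495175  0.02784772]]
bar y,z [[0.06077698 0.15202434]
 [0.06938993 0.15974042]
 [0.07282865 0.16348884]] [ 0.17491611 -0.98458334]
```

View pics/m3.png

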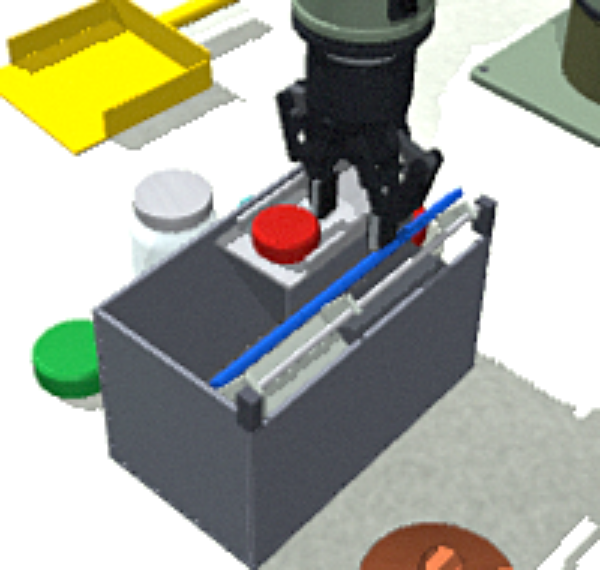

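The lid is sliding straight in the lane and the flap is still held open. I'm continuing until it passes the edge.

send_rows --series '[[[-0.1, 1, 0.06, 0, 0], [-0.1, 1, 0.06, 0, 0], [-0.1, 1, 0.06, 0, 0], [-0.1, 1, 0.06, 0, 0], [-0.1, 1, 0.06, 0, 0]]]'

```text
clock: 4.65
tool_pos: [0.5875, 0.0733, 0.1565]
eef_rot: [0.093, -3.138, 0.004]
contact_force: [-7.4, -9.6, 7.4]
width: 0.548
grip_force: 6.3
```

send_rows --series '[[[-0.1, 0.5, 0.03, 0, 0], [-0.1, 0, 0, 0, 0], [-0.1, 0, 0, 0, 0]]]'

```text
clock: 5.03
tool_pos: [0.593, 0.0735, 0.1567]
eef_rot: [0.092, -3.14, 0.004]
contact_force: [-3.4, -10.2, 7.3]
width: 0.548
grip_force: 6.4
```

```bash
python3 - <<'E'
from h import *
s=state();print(s['clock'],s['tool_pos'],s['eef_rot'],s['width'],s['contact_force'])
sc,d=snap('scene','s4');w,_=snap('wrist','w4')
B=lambda x:cv2.convertScaleAbs(x[...,::-1],alpha=1.8)
o=np.zeros((400,800,3),np.uint8)
o[:380,:400]=cv2.resize(B(sc)[150:340,200:400],(400,380));o[:300,400:]=cv2.resize(B(w),(400,300));cv2.imwrite('pics/m4.png',o)
E
```

```text
5.025 [0.59298831 0.07353082 0.15671034] [ 0.09241817 -3.1401374   0.00412998] 0.5478119661582942 [ -3.37236596 -10.1663469    7.26942727]
```

View pics/m4.png

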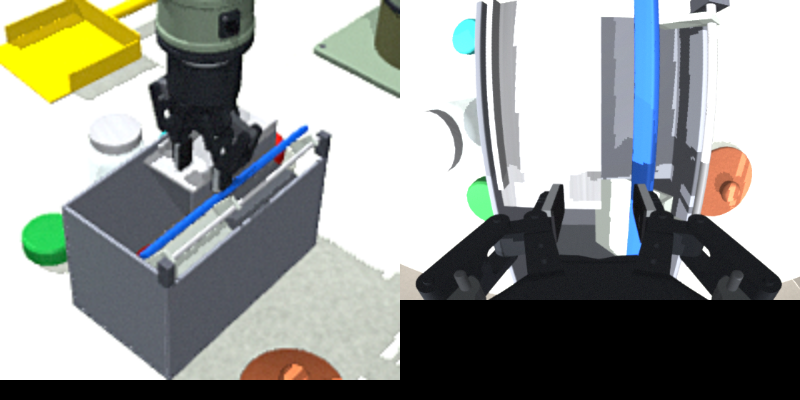

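The lid has left the tray, and a bit of red shows inside the box at crop (145,250). I'll check how deep it is before releasing.

```bash
python3 - <<'E'
from h import *
sc,_=snap('scene','s5');h=cv2.cvtColor(sc,cv2.COLOR_RGB2HSV)
m=((h[...,0]<8)|(h[...,0]>172))&(h[...,1]>150);m[:,:255]=0;m[:262]=0;m[300:]=0;m[:,300:]=0
for v,u in np.argwhere(m)[:12]:
    d=np.load('pics/s5.npy');c=get_calibration('scene');r=np.linalg.inv(c['mtx'])@[u,v,1]*d[v,u]
    print(u,v,(np.linalg.inv(c['world_to_cam'])@[*r,1])[:3].round(3))
E
```

```text
274 272 [0.618 0.013 0.024]
272 273 [0.623 0.011 0.022]
270 274 [0.628 0.009 0.022]
271 274 [0.626 0.011 0.021]
269 275 [0.633 0.011 0.023]
270 275 [0.63  0.011 0.021]
268 276 [0.637 0.012 0.023]
269 276 [0.635 0.013 0.022]
```

The lid is flat on the box floor (z about 0.02). I'm lifting the hand straight up and then back.

send_rows --series '[[[-0.1, 0, 0, 1, 0], [-0.1, 0, 0, 2, 0], [-0.1, 0, 0, 3, 0], [-0.1, 0, 0, 4, 0], [-0.1, 0, 0, 4, 0]]]'

```text
clock: 5.8
tool_pos: [0.5928, 0.0754, 0.2978]
eef_rot: [-0.094, 3.14, -0.0]
contact_force: [0.3, 0.7, 0.4]
width: 0.55
grip_force: 0.0
```

send_rows --series '[[[-0.1, -3, 3, 0, 0], [-0.1, -3, 4, 0, 0], [-0.1, -3, 4, 0, 0], [-0.1, -3, 4, 0, 0], [-0.1, 0, 4, 0, 0]]]'

```text
clock: 6.42
tool_pos: [0.4715, 0.2668, 0.2972]
eef_rot: [-0.096, 3.14, 0.0]
contact_force: [1.1, -0.1, 1.2]
width: 0.549
grip_force: 0.0
```

send_rows --series '[[[-0.1, 0, 4, 0, 0], [-0.1, 0, 4, 0, 0], [-0.1, 0, 0, 0, 0], [-0.1, 0, 0, 0, 0]]]'

```text
clock: 6.92
tool_pos: [0.4731, 0.3448, 0.2963]
eef_rot: [-0.094, 3.14, -0.001]
contact_force: [-0.1, -0.4, 0.9]
width: 0.549
grip_force: 0.0
```

```bash
python3 - <<'E'
from h import *
s=state();print(s['clock'],s['tool_pos'],s['contact_force'])
sc,d=snap('scene','s6');w,_=snap('top','t6')
B=lambda x:cv2.convertScaleAbs(x[...,::-1],alpha=1.6)
o=np.zeros((400,800,3),np.uint8)
o[:380,:400]=cv2.resize(B(sc)[150:340,200:400],(400,380));o[:300,400:]=cv2.resize(B(w),(400,300));cv2.imwrite('pics/m6.png',o)
E
```

```text
6.925 [0.47306675 0.34482547 0.29629919] [-0.10311482 -0.37334755  0.8751842 ]
```

View pics/m6.png

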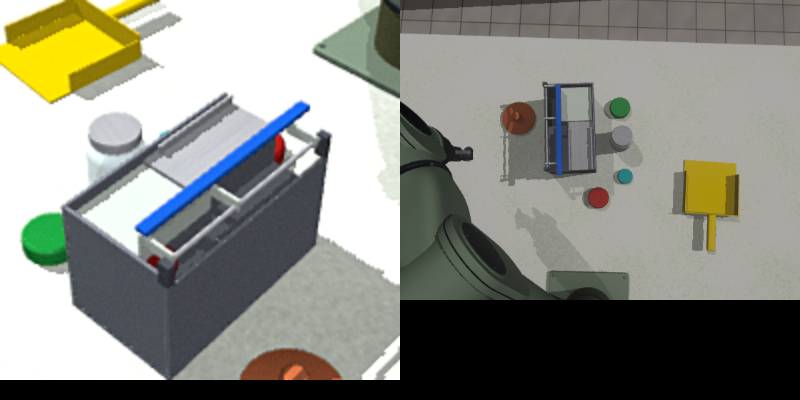

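The flap has shut, the tray is empty, the lid is in the box, and nothing else has moved.

```bash
python3 -c "from plant import *; print(close_job())"
```

```text
the job is handed in; nothing more can be done
None
```

The red jar lid is in the recycling box, the flap shut by itself once the hand lifted away, and the jar, crock lid and dustpan were left where they were; the job is handed in at about 7 s on the robot's clock.

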